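# Change over the cell magazines at the tester and stack the tested ones

### The arm

A 6-joint arm with a two-finger parallel gripper is mounted at the origin on a cart in front of the work surface, level with it; the furniture and walls round the work are solid. World frame = base frame: x ahead of the robot, y to its left, z up, the work surface at z = 0. Lengths are in m, angles in degrees, forces in N, time in s.
With the tool pointing down it reaches from about 0.25 to 0.725 m from the base axis. Payload 9.7 kg.
Tool frame: the origin (TCP) lies midway between the tips of the shut fingers; the grasp point (between the pads) lies 19 mm behind it; z points along the fingers, y is the line along which they close (so a half turn about z gives the same grasp; the last joint's range is limited). The gripper opens to 85 mm and grips with 20 to 120 N. Pads are 22 mm wide; open, the fingers measure 114 mm over their backs; the gripper's body (76 mm by 85 mm) begins 54 mm behind the grasp point. The pads swing forward as they close: fully open they stand 13 mm farther back than shut.
Start: joints at [-68.526, 4.979, 10.078, 95.1, 0, 90], TCP at [0.201, -0.512, 0.231] pointing down, gripper open.
Joint ranges: [-179.16, 179.16], [-48.56, 103.87], [-65.8, 70.77], [-126.05, 130.52], [-82.76, 87.17], [-180, 180]. Speed limits (degrees/s): [127.2, 127.2, 147.25, 180, 180, 180].

### API

Orientations are given as [roll, pitch, yaw] about the fixed x, y, z axes, in that order (R = Rz(yaw) Ry(pitch) Rx(roll)).
In Python, from workcell import bot gives the robot as it stands.
- The arm moves only by the shell command python3 -m crank 'ROWS' [FORCE]. ROWS is JSON, a list of rows, each an object with "gripper": the finger opening in mm, from 0 to 85.4; "travel": the shift along the tool's x, y, z in mm, a list of three; "twist": the turn, a rotation vector about the tool's x, y, z in rad, a list of three. In form: [{"gripper": gripper, "travel": [tx, ty, tz], "twist": [rx, ry, rz]}, ...]. A call has 1 to 12 rows; each row shifts and turns the commanded pose from where the row before left it, along the tool's axes as they then stand; what a row does not reach is not made up. A row lasts 1/8 s, in which the tool goes at most 62.5 mm and 10.7 degrees, less where a joint would pass 70% of its speed; a pose out of reach is approached as far as the arm can. A call is refused whole if a number of a shift passes 62.5 or a number of a turn 0.188, either way. A call with a gripper value outside its range is refused whole. The fingers move at their own pace and stop on an object; FORCE is the grip in N (left out, the last holds). Time passes only in rows, so rows that do not move let the fingers close. It gives the time, the measured TCP pose, the force, the opening and the grip force at its end, in the units of the state.
- bot.get_obs(): the state, without advancing time (a new reading comes with each control period).
- bot.camera(name): name is "side" or "top" or "wrist"; returns the picture (480x640x3 uint8, red, green, blue); there is no depth.
- bot.calibration(name): a dict with "vfov" (degrees; the focal length in pixels is half the picture's height over the tangent of half this angle, whatever the lens; pixels are square), "cx", "cy" (the principal point, pixels), "k1" (the pictures are not rectified: a ray, as slopes to the right and down, at radius r is drawn at 1 + k1 r^2 times it, then the intrinsics apply), "camera_from_world" (4x4, takes a point from world to camera coordinates). Camera axes: x right, y down, z forward; pixel columns grow to the right and rows downward; lengths in m; the calibration is good to about 2 mm. A picture is of the moment at which its call begins: read the wrist's pose just before it. calibration takes no time and is no camera call; for the wrist camera it gives the pose at the moment of the call.
- bot.job_done(): hands the job in; it is judged then, once.
The state is a dict: "time": time; "q": joint angles; "qd": joint speeds; "joint_efforts": joint torques, N m; "ee_pos": TCP position; "tcp_rot": TCP orientation; "wrist_force": force on the tool from outside, world axes, zero at the start; "torque": the same for the moment, N m; "opening": finger opening in m; "grasp_force": force on a finger pad.
Only numpy, scipy, OpenCV 4.12 (cv2) and the standard library are available. Lean on these libraries where they do the work, as an engineer would, in place of code of your own. Each camera call takes 0.05 s, during which the arm holds its last target. There are 200 camera calls.

### The job

The tested magazine in the dock with the contact block and the fresh one parked in the plain dock have to change places; the mat is free to set one down on the way. The fresh magazine must sit fully down in the contact dock, so its tab end goes over the contact nose, and the tested one fully down in the plain dock. Then stack the third, also tested, magazine squarely on top of the tested one, turned end for end to it so that its base stands on the ledges inside the rim and does not sink down onto the cells; tip none of them over and let go of everything.

Things in the scene. Friction and masses are not known exactly. Their poses are not given: they have to be found in the camera images.
- mag_done_mid (a point): Tested magazine: grey stack-nest tote with 3 yellow-edged cells, at start in the contact dock. All magazines: 144 x 60 over the rim, 90 high, 0.4 kg; base 128 x 44. Rim is an upright band 70-90 mm above the underside: grip it across its 60 mm width. Point: centre, 45 mm above the underside; x along the length to the cell-tab end, z up. Tab end: recess outside, 30 wide and 14 deep at the base, one middle ledge inside.
- mag_fresh_mid (a point): Fresh magazine, 4 bare grey cells, at start in the plain dock; shape, point and axes as mag_done. Other (-x) end: corner recesses, a ledge in each inner corner. All ledges lie 82 mm above the underside, 8 mm below the rim's top; the mouth above them is 139 x 55 mm, so a base stacked in it has 5 mm play on each side.
- mag_extra_mid (a point): Third magazine, tested, 2 yellow-edged cells, at start alone on the bench; shape, point and axes as mag_done. Stacked with its x opposite to the lower one's x, its base stands on the ledges, 82 mm above the lower underside; with x the same way, the ledges enter its recesses and it sinks onto the cells, 13 mm lower.
- test_dock: Contact dock, fixed: aluminium plate 200 x 84 x 8 mm, magazine stands on it; corner guides to 28 mm height leave a 140 x 56 mm pocket. White contact block (56 mm high) beyond the +x end; its 12 mm wide nose reaches back to 61 mm from the centre, into the tab-end recess, so a magazine's x must point along the dock's x. Point: pocket centre at bench height; x towards the block, z up.
- out_dock: Plain dock, fixed: aluminium plate 176 x 84 x 8 mm (the magazine stands on it) with the same corner guides (28 mm high, pocket 140 x 56 mm) but no contact block; takes a magazine either way round. Point: pocket centre at bench height; x along the pocket, z up.
- mat: Set-down mat, fixed: plain dark rubber, 168 x 84 mm, 4 mm thick, empty at the start with free room about it. Point: its centre at bench height; x along its length, z up.

How it is judged (in metres and radians):
At the end, for the whole second after the job is handed in: Fresh magazine seated in the contact dock, tested one in the plain dock, the third on the tested one's ledges (82 mm up, turned end for end); each centred within 10 mm, at its height within 4 mm, in line within 0.15 rad, upright within 0.06 rad, released, at rest (horizontal distance between mag_fresh_mid and test_dock below 0.01 m and z of mag_fresh_mid in the frame of test_dock between 0.049 and 0.058 m and angle between the x axis of mag_fresh_mid and the x axis of test_dock, either way round below 0.15 rad and angle between each of mag_fresh_mid, mag_done_mid, mag_extra_mid's own z axis and vertical below 0.06 rad and horizontal distance between mag_done_mid and out_dock below 0.01 m and z of mag_done_mid in the frame of out_dock between 0.049 and 0.058 m and angle between the x axis of mag_done_mid and the x axis of out_dock, either way round below 0.15 rad and horizontal distance between mag_extra_mid and mag_done_mid below 0.01 m and z of mag_extra_mid in the frame of mag_done_mid between 0.078 and 0.086 m and angle between the x axis of mag_extra_mid and the x axis of mag_done_mid, either way round below 0.15 rad); the robot touches nothing.
It fails at once if a magazine is tipped over (more than 0.6 rad) (angle between any of mag_done_mid, mag_fresh_mid, mag_extra_mid's own z axis and vertical above 0.6 rad).
It also fails if it takes over 122 s, if anything falls off the work surface, if the arm or the gripper's body presses on something with over 40 N, if the wrist force passes 120 N, or if a joint passes its speed limit or range.

## Working session

There is one attempt and no reset: what is moved stays moved. The work goes in short steps, Python scripts to look and compute and a shell command to move; the robot and the scene stay as the last step left them, time stands still between calls to the robot, and variables do not carry over. Pictures are saved under pics/ and viewed, at most 14 in all, crops included, and the job is handed in when it is done.

```bash
mkdir -p pics; ls; python3 - <<'E'
from workcell import bot
import cv2
o=bot.get_obs();print(o)
for n in("top","side"):
    cv2.imwrite(f"pics/{n}0.png",bot.camera(n)[:,:,::-1]);print(bot.calibration(n))
E
```

```text
pics
{'time': 0.0, 'q': array([-6.85251827e+01,  5.01001152e+00,  1.00367666e+01,  9.51001614e+01,
        3.11473085e-04,  9.00001423e+01]), 'qd': array([ 0.01717466, -0.03269   ,  0.01747679, -0.00906043, -0.01997859,
        0.05941272]), 'joint_efforts': array([-8.63697278e-04, -5.20384777e+01,  4.64807081e+01,  1.61949563e-02,
       -1.60132737e-05,  2.67001576e-05]), 'ee_pos': array([ 0.20127119, -0.51161177,  0.23061423]), 'tcp_rot': array([-1.79926594e+02, -3.11290567e-04,  2.14746747e+01]), 'wrist_force': array([-0.03193568, -0.00199215,  0.22565615]), 'torque': array([-0.0059051 ,  0.0143912 ,  0.03197501]), 'grasp_force': 0.0, 'opening': 0.0854770601126987}
{'vfov': 56.031259381702164, 'cx': 325.31559244803594, 'cy': 243.17746711085283, 'k1': -0.11328302376418947, 'camera_from_world': array([[ 0.01285899, -0.9994851 ,  0.02939704, -0.04631419],
       [-0.99603152, -0.01539283, -0.08765993,  0.50875636],
       [ 0.08806729, -0.02815316, -0.9957166 ,  1.03887782],
       [ 0.        ,  0.        ,  0.        ,  1.        ]])}
{'vfov': 42.09958600520126, 'cx': 321.61085594082414, 'cy': 231.62806356117287, 'k1': -0.19745780500634882, 'camera_from_world': array([[-0.98400432, -0.17684597,  0.02147079,  0.50954548],
       [-0.08532916,  0.36209167, -0.92822872,  0.11684637],
       [ 0.15637911, -0.91521316, -0.37138989,  1.16431539],
       [ 0.        ,  0.        ,  0.        ,  1.        ]])}
```

View pics/top0.png

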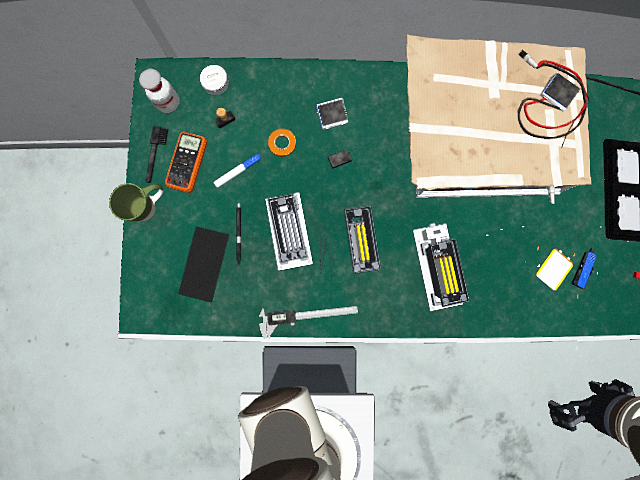

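View pics/side0.png

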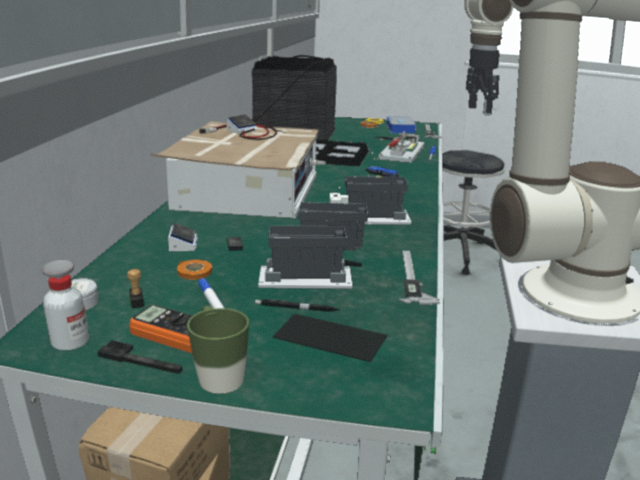

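The top view shows the fresh magazine (288,230), the extra (362,240), the contact dock with the tested magazine (442,268; block at the upper end), and the mat (203,264). Next I'll crop in.

```bash
python3 - <<'E'
import cv2
im=cv2.imread("pics/top0.png")
c=im[185:320,255:475]
cv2.imwrite("pics/crop0.png",cv2.resize(c,None,fx=3.6,fy=3.6,interpolation=cv2.INTER_CUBIC))
E
```

```text
(no output)
```

View pics/crop0.png

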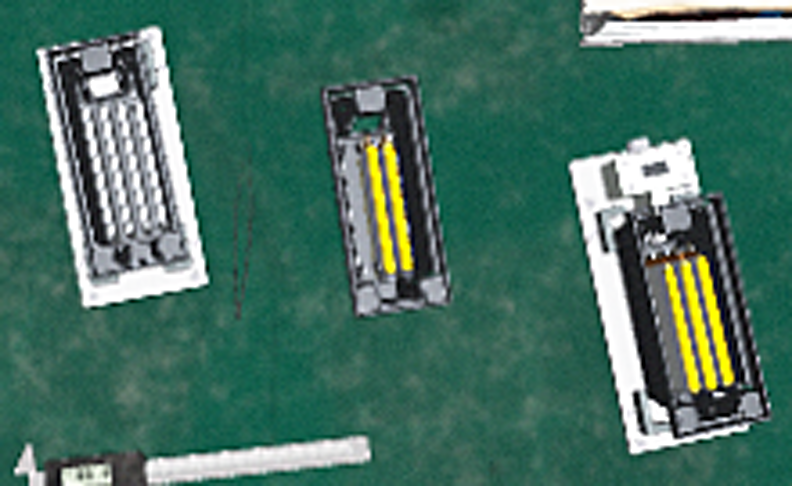

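```bash
cat > h.py <<'E'
import numpy as np, cv2
from workcell import bot
from scipy.spatial.transform import Rotation as R
def K(c):
    f=240/np.tan(np.radians(c["vfov"]/2)); return np.array([[f,0,c["cx"]],[0,f,c["cy"]],[0,0,1]])
def unproj(c,uv,z):
    p=cv2.undistortPoints(np.array(uv,float).reshape(-1,1,2),K(c),np.array([c["k1"],0,0,0,0.])) [:,0]
    # division here is iterative inverse of 1+k1 r^2
    T=c["camera_from_world"]; d=np.c_[p,np.ones(len(p))]@T[:3,:3]; o=-T[:3,:3].T@T[:3,3]
    return o+d*((z-o[2])/d[:,2])[:,None]
def proj(c,P):
    T=c["camera_from_world"]; rv=cv2.Rodrigues(T[:3,:3].copy())[0]
    return cv2.projectPoints(np.array(P,float),rv,T[:3,3].copy(),K(c),np.array([c["k1"],0,0,0,0.]))[0][:,0]
def rect(P):  # TL,TR,BR,BL with x towards top
    ctr=P.mean(0); ax=(P[0]+P[1]-P[2]-P[3])/2; w=(P[1]+P[2]-P[0]-P[3])/2
    print("ctr",ctr.round(4),"yaw",np.degrees(np.arctan2(ax[1],ax[0])).round(2),"L",np.linalg.norm(ax).round(4),"W",np.linalg.norm(w).round(4)); return ctr
def plan(x,y,z,yaw=None):
    """tool-axis shift (mm) and turn about tool z (rad) to reach; tool pointing down with y across -> tool x yaw = yaw mod 180"""
    o=bot.get_obs(); r=R.from_euler("xyz",o["tcp_rot"],degrees=True)
    d=r.inv().apply(np.array([x,y,z])-o["ee_pos"])*1000
    t=None
    if yaw is not None:
        g=R.from_euler("xyz",[180,0,yaw],degrees=True)
        t=(r.inv()*g).as_rotvec()
    print("t",round(o["time"],2),"pos",o["ee_pos"].round(4),"rot",o["tcp_rot"].round(2),"q6",o["q"][5].round(1),"travel",d.round(1),"twist",None if t is None else t.round(3))
E
python3 - <<'E'
from h import *
c=bot.calibration("top")
f=lambda l:[(255+u/3.6,185+v/3.6) for u,v in l]
rect(unproj(c,f([(48,48),(140,36),(185,262),(88,280)]),.098))
rect(unproj(c,f([(322,88),(417,76),(451,302),(358,316)]),.090))
rect(unproj(c,f([(622,208),(718,195),(770,415),(678,438)]),.098))
rect(unproj(c,[(194,227),(228,235),(213,301),(179,292)],.004))
E
```

```text
ctr [0.5342 0.0475 0.098 ] yaw 11.63 L 0.1429 W 0.0582
ctr [ 0.5137 -0.1195  0.09  ] yaw 9.09 L 0.1418 W 0.0587
ctr [ 0.4427 -0.311   0.098 ] yaw 13.48 L 0.1419 W 0.0605
ctr [0.4576 0.251  0.004 ] yaw -11.13 L 0.1602 W 0.0849
```

```bash
python3 -c "
from h import *
plan(.4427,-.311,.23,13.5)"
```

```text
t 0.1 pos [ 0.2013 -0.5116  0.2307] rot [-179.93    0.     21.48] q6 90.0 travel [298.1 -98.3   0.8] twist [-0.001  0.     0.139]
```

```bash
python3 -m crank '[{"gripper":85,"travel":[50,-16.4,0],"twist":[0,0,0]},{"gripper":85,"travel":[50,-16.4,0],"twist":[0,0,0]},{"gripper":85,"travel":[50,-16.4,0],"twist":[0,0,0]},{"gripper":85,"travel":[50,-16.4,0],"twist":[0,0,0]},{"gripper":85,"travel":[50,-16.4,0],"twist":[0,0,0]},{"gripper":85,"travel":[48,-16.4,0],"twist":[0,0,0]},{"gripper":85,"travel":[0,0,0],"twist":[0,0,0.139]},{"gripper":85,"travel":[0,0,0],"twist":[0,0,0]},{"gripper":85,"travel":[0,0,0],"twist":[0,0,0]}]' 30; python3 - <<'E'
from h import *
plan(.4427,-.311,.23,13.5)
c=bot.calibration("wrist");im=bot.camera("wrist");cv2.imwrite("pics/w1.png",im[:,:,::-1])
import pickle;pickle.dump(c,open("w1.pkl","wb"))
E
```

```text
time: 1.23
ee_pos: [0.4423, -0.3114, 0.2311]
tcp_rot: [-180.0, 0.0, 13.6]
wrist_force: [-1.0, 0.0, 0.3]
opening: 0.085
grasp_force: 0.0
t 1.23 pos [ 0.4423 -0.3114  0.2311] rot [-1.7999e+02  1.0000e-02  1.3630e+01] q6 131.2 travel [ 0.5 -0.3  1.1] twist [-0.     0.     0.002]
```

View pics/w1.png

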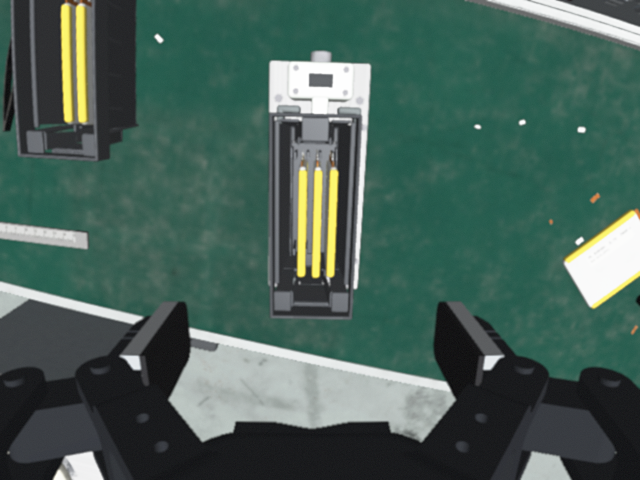

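The wrist view shows the tested magazine with rim corners at (270,114), (361,114), (352,317) and (271,317). The contact block is at the top and the plate's top edge runs from (270,62) to (371,65).

```bash
python3 - <<'E'
from h import *
import pickle
c=pickle.load(open("w1.pkl","rb"))
p=rect(unproj(c,[(270,114),(361,114),(352,317),(271,317)],.098))
print(unproj(c,[(270,62),(371,65)],.008).round(4))
plan(p[0],p[1],.067,None)
E
```

```text
ctr [ 0.4451 -0.3143  0.098 ] yaw 12.61 L 0.1416 W 0.0583
[[ 0.5474 -0.2529  0.008 ]
 [ 0.5649 -0.3345  0.008 ]]
t 1.27 pos [ 0.4422 -0.3116  0.2312] rot [-1.7999e+02  1.0000e-02  1.3590e+01] q6 131.2 travel [  2.2   3.3 164.2] twist None
```

```bash
python3 -m crank '[{"gripper":85,"travel":[1.5,2.2,40],"twist":[0,0,0.014]},{"gripper":85,"travel":[0,0,40],"twist":[0,0,0]},{"gripper":85,"travel":[0,0,40],"twist":[0,0,0]},{"gripper":85,"travel":[0,0,24],"twist":[0,0,0]},{"gripper":85,"travel":[0,0,20],"twist":[0,0,0]},{"gripper":85,"travel":[0,0,0],"twist":[0,0,0]},{"gripper":50,"travel":[0,0,0],"twist":[0,0,0]},{"gripper":50,"travel":[0,0,0],"twist":[0,0,0]},{"gripper":50,"travel":[0,0,0],"twist":[0,0,0]},{"gripper":50,"travel":[0,0,0],"twist":[0,0,0]},{"gripper":50,"travel":[0,0,0],"twist":[0,0,0]},{"gripper":50,"travel":[0,0,0],"twist":[0,0,0]}]' 40
```

```text
time: 2.78
ee_pos: [0.445, -0.3133, 0.0687]
tcp_rot: [179.9, -0.1, 12.7]
wrist_force: [-1.6, 1.0, 6.6]
opening: 0.0593
grasp_force: 43.8
```

```bash
python3 -m crank '[{"gripper":50,"travel":[0,0,-10],"twist":[0,0,0]},{"gripper":50,"travel":[0,0,-20],"twist":[0,0,0]},{"gripper":50,"travel":[0,0,-30],"twist":[0,0,0]},{"gripper":50,"travel":[0,0,-30],"twist":[0,0,0]},{"gripper":50,"travel":[0,0,-30],"twist":[0,0,0]},{"gripper":50,"travel":[0,0,-30],"twist":[0,0,0]},{"gripper":50,"travel":[0,0,-10],"twist":[0,0,0]},{"gripper":50,"travel":[0,0,0],"twist":[0,0,0]},{"gripper":50,"travel":[0,0,0],"twist":[0,0,0]}]'; python3 -c "
from h import *
plan(.457,.251,.225,12.7)
cv2.imwrite('pics/top1.png',bot.camera('top')[:,:,::-1])"
```

```text
time: 3.9
ee_pos: [0.4443, -0.3127, 0.2258]
tcp_rot: [-179.9, 0.1, 12.7]
wrist_force: [-0.3, -0.1, -3.7]
opening: 0.0596
grasp_force: 44.6
t 3.9 pos [ 0.4443 -0.3127  0.2258] rot [-1.7991e+02  8.0000e-02  1.2710e+01] q6 132.2 travel [ 136.4 -547.1    1.5] twist [-0.001  0.001  0.   ]
```

```bash
python3 -m crank '[{"gripper":50,"travel":[6.4,-25.1,0],"twist":[0,0,0]},{"gripper":50,"travel":[13,-52.2,0],"twist":[0,0,0]},{"gripper":50,"travel":[13,-52.2,0],"twist":[0,0,0]},{"gripper":50,"travel":[13,-52.2,0],"twist":[0,0,0]},{"gripper":50,"travel":[13,-52.2,0],"twist":[0,0,0]},{"gripper":50,"travel":[13,-52.2,0],"twist":[0,0,0]},{"gripper":50,"travel":[13,-52.2,0],"twist":[0,0,0]},{"gripper":50,"travel":[13,-52.2,0],"twist":[0,0,0]},{"gripper":50,"travel":[13,-52.2,0],"twist":[0,0,0]},{"gripper":50,"travel":[13,-52.2,0],"twist":[0,0,0]},{"gripper":50,"travel":[13,-52.2,0],"twist":[0,0,0]},{"gripper":50,"travel":[0,0,0],"twist":[0,0,0]}]'
```

```text
time: 5.45
ee_pos: [0.4739, 0.1788, 0.2289]
tcp_rot: [-176.7, 0.2, 18.9]
wrist_force: [0.2, -0.2, -4.0]
opening: 0.0589
grasp_force: 45.3
```

```bash
python3 -c "
from h import *
plan(.457,.251,.225,168.9)"
```

```text
t 5.45 pos [0.4739 0.1788 0.2289] rot [-1.7671e+02  1.5000e-01  1.8880e+01] q6 179.9 travel [  7.4 -73.4   8.1] twist [-0.024 -0.074 -2.618]
```

```bash
python3 -m crank '[{"gripper":50,"travel":[0,0,0],"twist":[0,0,-0.18]},{"gripper":50,"travel":[0,0,0],"twist":[0,0,-0.18]},{"gripper":50,"travel":[0,0,0],"twist":[0,0,-0.18]},{"gripper":50,"travel":[0,0,0],"twist":[0,0,-0.18]},{"gripper":50,"travel":[0,0,0],"twist":[0,0,-0.18]},{"gripper":50,"travel":[0,0,0],"twist":[0,0,-0.18]},{"gripper":50,"travel":[0,0,0],"twist":[0,0,-0.18]},{"gripper":50,"travel":[0,0,0],"twist":[0,0,-0.18]},{"gripper":50,"travel":[0,0,0],"twist":[0,0,-0.18]},{"gripper":50,"travel":[0,0,0],"twist":[0,0,-0.18]},{"gripper":50,"travel":[0,0,0],"twist":[0,0,-0.18]},{"gripper":50,"travel":[0,0,0],"twist":[0,0,-0.18]}]'; python3 -c "
from h import *
plan(.457,.251,.225,168.9)"
```

```text
time: 6.95
ee_pos: [0.4736, 0.1768, 0.2295]
tcp_rot: [178.3, -2.8, 142.8]
wrist_force: [-0.3, 0.4, -3.0]
opening: 0.0593
grasp_force: 45.4
t 6.95 pos [0.4736 0.1768 0.2295] rot [178.27  -2.75 142.84] q6 55.8 travel [57.7 48.8  8.7] twist [ 0.041 -0.04  -0.455]
```

```bash
python3 -m crank '[{"gripper":50,"travel":[0,0,0],"twist":[0.014,-0.0133,-0.152]},{"gripper":50,"travel":[0,0,0],"twist":[0.014,-0.0133,-0.152]},{"gripper":50,"travel":[0,0,0],"twist":[0.014,-0.0133,-0.152]},{"gripper":50,"travel":[0,0,0],"twist":[0,0,0]},{"gripper":50,"travel":[0,0,0],"twist":[0,0,0]}]'; python3 -c "
from h import *
plan(.457,.251,.225,168.9)"
```

```text
time: 7.58
ee_pos: [0.4738, 0.1773, 0.2298]
tcp_rot: [-180.0, -0.1, 168.4]
wrist_force: [-0.4, 0.3, -3.7]
opening: 0.0593
grasp_force: 45.3
t 7.58 pos [0.4738 0.1773 0.2298] rot [-1.7996e+02 -5.0000e-02  1.6844e+02] q6 32.1 travel [31.2 68.9  4.8] twist [-0.001 -0.001 -0.008]
```

```bash
python3 -m crank '[{"gripper":50,"travel":[10,23,0],"twist":[0,0,0]},{"gripper":50,"travel":[10.5,23,0],"twist":[0,0,0]},{"gripper":50,"travel":[10.5,23,0],"twist":[0,0,0]},{"gripper":50,"travel":[0,0,30],"twist":[0,0,0]},{"gripper":50,"travel":[0,0,40],"twist":[0,0,0]},{"gripper":50,"travel":[0,0,40],"twist":[0,0,0]},{"gripper":50,"travel":[0,0,28],"twist":[0,0,0]},{"gripper":50,"travel":[0,0,15],"twist":[0,0,0]},{"gripper":50,"travel":[0,0,7],"twist":[0,0,0]},{"gripper":50,"travel":[0,0,0],"twist":[0,0,0]},{"gripper":50,"travel":[0,0,0],"twist":[0,0,0]}]'
```

```text
time: 8.95
ee_pos: [0.4576, 0.2516, 0.0712]
tcp_rot: [180.0, 0.0, 168.6]
wrist_force: [0.3, 0.6, -2.5]
opening: 0.0597
grasp_force: 45.4
```

```bash
python3 -m crank '[{"gripper":50,"travel":[0,0,2],"twist":[0,0,0]},{"gripper":50,"travel":[0,0,2],"twist":[0,0,0]},{"gripper":50,"travel":[0,0,1.5],"twist":[0,0,0]},{"gripper":50,"travel":[0,0,0],"twist":[0,0,0]},{"gripper":50,"travel":[0,0,0],"twist":[0,0,0]}]'
```

```text
time: 9.57
ee_pos: [0.4571, 0.2514, 0.0648]
tcp_rot: [-180.0, -0.0, 168.7]
wrist_force: [-1.6, -1.4, 1.3]
opening: 0.0595
grasp_force: 45.9
```

```bash
python3 -m crank '[{"gripper":85,"travel":[0,0,0],"twist":[0,0,0]},{"gripper":85,"travel":[0,0,0],"twist":[0,0,0]},{"gripper":85,"travel":[0,0,0],"twist":[0,0,0]},{"gripper":85,"travel":[0,0,-10],"twist":[0,0,0]},{"gripper":85,"travel":[0,0,-40],"twist":[0,0,0]},{"gripper":85,"travel":[0,0,-50],"twist":[0,0,0]},{"gripper":85,"travel":[0,0,-50],"twist":[0,0,0]},{"gripper":85,"travel":[0,0,-15],"twist":[0,0,-0.1]},{"gripper":85,"travel":[0,0,0],"twist":[0,0,-0.15]},{"gripper":85,"travel":[0,0,0],"twist":[0,0,-0.15]},{"gripper":85,"travel":[0,0,0],"twist":[0,0,0]}]';python3 -c "
from h import *
plan(.5342,.0475,.235,191.6)"
```

```text
time: 10.95
ee_pos: [0.4572, 0.2515, 0.2302]
tcp_rot: [-180.0, 0.0, -168.5]
wrist_force: [0.4, -1.2, -0.5]
opening: 0.0852
grasp_force: 0.0
t 10.95 pos [0.4572 0.2515 0.2302] rot [-180.      0.   -168.49] q6 17.3 travel [ -34.8 -215.2   -4.8] twist [-0.     0.    -0.001]
```

```bash
python3 -m crank '[{"gripper":85,"travel":[-7,-43,0],"twist":[0,0,0]},{"gripper":85,"travel":[-7,-43,0],"twist":[0,0,0]},{"gripper":85,"travel":[-7,-43,0],"twist":[0,0,0]},{"gripper":85,"travel":[-7,-43,0],"twist":[0,0,0]},{"gripper":85,"travel":[-7,-43,0],"twist":[0,0,0]},{"gripper":85,"travel":[0,0,0],"twist":[0,0,0]},{"gripper":85,"travel":[0,0,0],"twist":[0,0,0]}]'; python3 - <<'E'
from h import *
c=bot.calibration("wrist");im=bot.camera("wrist");cv2.imwrite("pics/w2.png",im[:,:,::-1])
import pickle;pickle.dump(c,open("w2.pkl","wb"))
E
```

```text
time: 11.82
ee_pos: [0.5344, 0.048, 0.2298]
tcp_rot: [-180.0, -0.0, -168.6]
wrist_force: [-0.4, 0.1, 1.2]
opening: 0.0852
grasp_force: 0.0
```

View pics/w2.png

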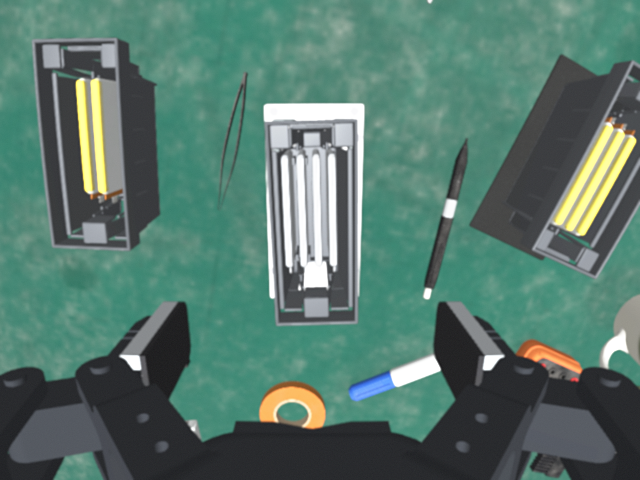

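The fresh magazine is at rim (265,122), (356,121), (357,324), (277,324), with its corner ledges towards the robot. The extra's rim is (34,41), (121,39), (131,248), (52,248). The tested one stands on the mat at the right.

```bash
python3 - <<'E'
from h import *
import pickle
c=pickle.load(open("w2.pkl","rb"))
p=rect(unproj(c,[(265,122),(356,121),(357,324),(277,324)],.098))
rect(unproj(c,[(34,41),(121,39),(131,248),(52,248)],.09))
print(unproj(c,[(264,105),(364,105)],.008).round(4))
plan(p[0],p[1],.0687,191.6)
E
```

```text
ctr [0.5387 0.0483 0.098 ] yaw -166.69 L 0.142 W 0.058
ctr [ 0.5164 -0.1173  0.09  ] yaw -171.54 L 0.1415 W 0.0605
[[ 0.4644 -0.0091  0.008 ]
 [ 0.4478  0.073   0.008 ]]
t 11.88 pos [0.5343 0.0484 0.2298] rot [-1.7999e+02 -3.0000e-02 -1.6850e+02] q6 -6.3 travel [ -4.4  -1.  161.1] twist [-0.    -0.001 -0.002]
```

```bash
python3 -m crank '[{"gripper":85,"travel":[-3.2,-0.7,40],"twist":[0,0,-0.015]},{"gripper":85,"travel":[0,0,40],"twist":[0,0,0]},{"gripper":85,"travel":[0,0,40],"twist":[0,0,0]},{"gripper":85,"travel":[0,0,24],"twist":[0,0,0]},{"gripper":85,"travel":[0,0,17.5],"twist":[0,0,0]},{"gripper":85,"travel":[0,0,0],"twist":[0,0,0]},{"gripper":50,"travel":[0,0,0],"twist":[0,0,0]},{"gripper":50,"travel":[0,0,0],"twist":[0,0,0]},{"gripper":50,"travel":[0,0,0],"twist":[0,0,0]},{"gripper":50,"travel":[0,0,0],"twist":[0,0,0]},{"gripper":50,"travel":[0,0,0],"twist":[0,0,0]},{"gripper":50,"travel":[0,0,0],"twist":[0,0,0]}]' 40
```

```text
time: 13.38
ee_pos: [0.5385, 0.0481, 0.0697]
tcp_rot: [180.0, 0.1, -167.6]
wrist_force: [-1.5, 2.1, 6.8]
opening: 0.0593
grasp_force: 43.5
```

```bash
python3 -m crank '[{"gripper":50,"travel":[0,0,-10],"twist":[0,0,0]},{"gripper":50,"travel":[0,0,-20],"twist":[0,0,0]},{"gripper":50,"travel":[0,0,-30],"twist":[0,0,0]},{"gripper":50,"travel":[0,0,-30],"twist":[0,0,0]},{"gripper":50,"travel":[0,0,-30],"twist":[0,0,0]},{"gripper":50,"travel":[0,0,-30],"twist":[0,0,0]},{"gripper":50,"travel":[0,0,-10],"twist":[0,0,0]},{"gripper":50,"travel":[0,0,0],"twist":[0,0,0]},{"gripper":50,"travel":[0,0,0],"twist":[0,0,0]}]'; python3 -c "
from h import *
plan(.4447,-.313,.225,192.6)
cv2.imwrite('pics/top2.png',bot.camera('top')[:,:,::-1])
a=cv2.imread('pics/top2.png')
f=lambda x:cv2.resize(x,None,fx=5,fy=5,interpolation=cv2.INTER_CUBIC)
cv2.imwrite('pics/crop2.png',f(a[215:315,400:480]))"
```

```text
time: 14.5
ee_pos: [0.5374, 0.0477, 0.2266]
tcp_rot: [-180.0, -0.2, -167.6]
wrist_force: [0.5, 0.4, -5.0]
opening: 0.0594
grasp_force: 44.8
t 14.5 pos [0.5374 0.0477 0.2266] rot [-1.8000e+02 -1.5000e-01 -1.6757e+02] q6 -7.3 travel [ 168.2 -332.3    2.1] twist [-0.    -0.003 -0.003]
```

View pics/crop2.png

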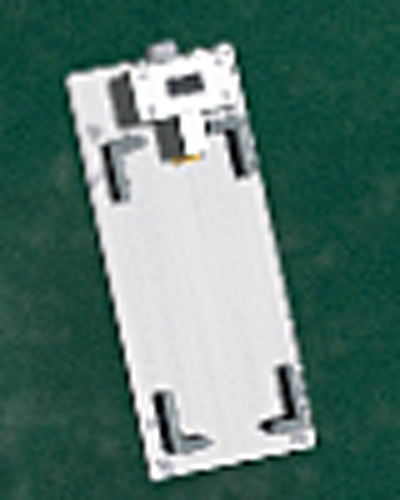

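The empty contact dock: plate corners at about (68,75), (232,45), (312,438), (155,478) and four grey L guides.

```bash
python3 - <<'E'
from h import *
c=bot.calibration("top")
f=lambda l:[(400+u/5,215+v/5) for u,v in l]
p=rect(unproj(c,f([(68,75),(232,45),(314,438),(155,478)]),.008))
q=rect(unproj(c,f([(106,142),(243,116),(302,428),(172,450)]),.028))
print(unproj(c,f([(182,160)]),.02))
E
```

```text
ctr [ 0.4582 -0.3137  0.008 ] yaw 11.93 L 0.196 W 0.0818
ctr [ 0.4454 -0.3143  0.028 ] yaw 11.35 L 0.1494 W 0.0659
[[ 0.50455592 -0.30524336  0.02      ]]
```

```bash
python3 -m crank '[{"gripper":50,"travel":[10.3,-20.8,0],"twist":[0,0,0]},{"gripper":50,"travel":[21,-41.7,0],"twist":[0,0,0]},{"gripper":50,"travel":[21,-41.7,0],"twist":[0,0,0]},{"gripper":50,"travel":[21,-41.7,0],"twist":[0,0,0]},{"gripper":50,"travel":[21,-41.7,0],"twist":[0,0,0]},{"gripper":50,"travel":[21,-41.7,0],"twist":[0,0,0]},{"gripper":50,"travel":[21,-41.7,0],"twist":[0,0,0]},{"gripper":50,"travel":[21,-41.7,0],"twist":[0,0,0]},{"gripper":50,"travel":[11,-21,0],"twist":[0,0,0.004]},{"gripper":50,"travel":[0,0,30],"twist":[0,0,0]},{"gripper":50,"travel":[0,0,20],"twist":[0,0,0]},{"gripper":50,"travel":[0,0,0],"twist":[0,0,0]}]'; python3 -c "
from h import *
plan(.4449,-.3145,.0697,192.2)"
```

```text
time: 16.05
ee_pos: [0.4442, -0.3137, 0.1759]
tcp_rot: [179.8, -0.2, -167.8]
wrist_force: [0.1, -0.0, -3.7]
opening: 0.0595
grasp_force: 45.2
t 16.05 pos [ 0.4442 -0.3137  0.1759] rot [ 179.84   -0.2  -167.81] q6 -47.4 travel [ -0.9  -1.2 106.2] twist [ 0.003 -0.004 -0.   ]
```

```bash
python3 -m crank '[{"gripper":50,"travel":[-0.7,-0.6,30],"twist":[0.002,-0.003,0]},{"gripper":50,"travel":[0,0,30],"twist":[0,0,0]},{"gripper":50,"travel":[0,0,20],"twist":[0,0,0]},{"gripper":50,"travel":[0,0,8],"twist":[0,0,0]},{"gripper":50,"travel":[0,0,6],"twist":[0,0,0]},{"gripper":50,"travel":[0,0,4],"twist":[0,0,0]},{"gripper":50,"travel":[0,0,4],"twist":[0,0,0]},{"gripper":50,"travel":[0,0,2],"twist":[0,0,0]},{"gripper":50,"travel":[0,0,0],"twist":[0,0,0]},{"gripper":50,"travel":[0,0,0],"twist":[0,0,0]}]'
```

```text
time: 17.3
ee_pos: [0.4464, -0.315, 0.0745]
tcp_rot: [-179.9, 0.1, -167.8]
wrist_force: [0.5, -0.0, -4.6]
opening: 0.0592
grasp_force: 45.2
```

Still hanging free; I'll lower it the last few mm.

```bash
python3 -m crank '[{"gripper":50,"travel":[0,0,2],"twist":[0,0,0]},{"gripper":50,"travel":[0,0,2],"twist":[0,0,0]},{"gripper":50,"travel":[0,0,1],"twist":[0,0,0]},{"gripper":50,"travel":[0,0,0],"twist":[0,0,0]},{"gripper":50,"travel":[0,0,0],"twist":[0,0,0]}]'
```

```text
time: 17.92
ee_pos: [0.4465, -0.3149, 0.0697]
tcp_rot: [-179.9, 0.2, -167.8]
wrist_force: [-1.4, 1.9, 4.1]
opening: 0.0594
grasp_force: 45.9
```

```bash
python3 -m crank '[{"gripper":85,"travel":[0,0,0],"twist":[0,0,0]},{"gripper":85,"travel":[0,0,0],"twist":[0,0,0]},{"gripper":85,"travel":[0,0,0],"twist":[0,0,0]},{"gripper":85,"travel":[0,0,-10],"twist":[0,0,0]},{"gripper":85,"travel":[0,0,-40],"twist":[0,0,0]},{"gripper":85,"travel":[0,0,-50],"twist":[0,0,0]},{"gripper":85,"travel":[0,0,-50],"twist":[0,0,0]},{"gripper":85,"travel":[0,0,-10],"twist":[0,0,0]},{"gripper":85,"travel":[0,0,0],"twist":[0,0,0]},{"gripper":85,"travel":[0,0,0],"twist":[0,0,0]}]';python3 -c "
from h import *
import pickle
c=bot.calibration('wrist');im=bot.camera('wrist');cv2.imwrite('pics/w3.png',im[:,:,::-1])
pickle.dump(c,open('w3.pkl','wb'))
plan(.4571,.2514,.23,168.7)
a=bot.camera('top')[200:320,170:480,::-1]
cv2.imwrite('pics/crop3.png',cv2.resize(a,None,fx=2.58,fy=2.58,interpolation=cv2.INTER_CUBIC))"
```

```text
time: 19.18
ee_pos: [0.4455, -0.3144, 0.2278]
tcp_rot: [-180.0, 0.1, -167.8]
wrist_force: [-0.1, -0.5, 0.2]
opening: 0.0848
grasp_force: 0.0
t 19.23 pos [ 0.4454 -0.3144  0.2277] rot [-1.7997e+02  4.0000e-02 -1.6779e+02] q6 -47.4 travel [-131.   550.5   -2.5] twist [-0.     0.001  0.41 ]
```

View pics/w3.png

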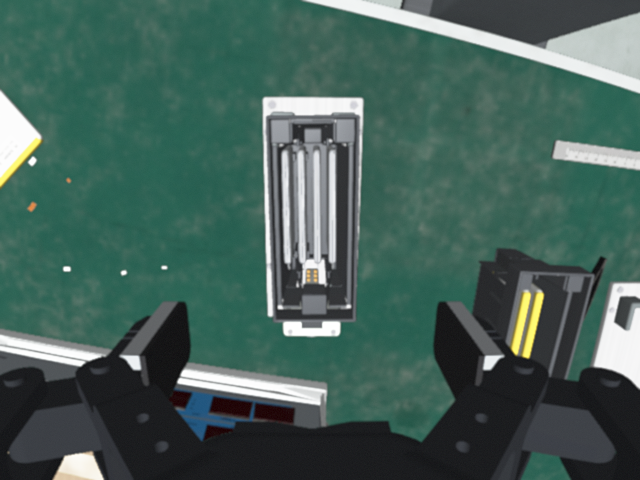

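The fresh magazine sits square on the plate, rim (267,115)–(355,321), with the nose contacts showing through at (313,275). On to the tested one on the mat.

```bash
python3 -m crank '[{"gripper":85,"travel":[-6.5,27.5,0],"twist":[0,0,0]},{"gripper":85,"travel":[-13.1,55,0],"twist":[0,0,0]},{"gripper":85,"travel":[-13.1,55,0],"twist":[0,0,0]},{"gripper":85,"travel":[-13.1,55,0],"twist":[0,0,0]},{"gripper":85,"travel":[-13.1,55,0],"twist":[0,0,0]},{"gripper":85,"travel":[-13.1,55,0],"twist":[0,0,0]},{"gripper":85,"travel":[-13.1,55,0],"twist":[0,0,0]},{"gripper":85,"travel":[-13.1,55,0],"twist":[0,0,0]},{"gripper":85,"travel":[-13.1,55,0],"twist":[0,0,0]},{"gripper":85,"travel":[-13.1,55,0],"twist":[0,0,0]},{"gripper":85,"travel":[-6.6,27.5,0],"twist":[0,0,0.18]},{"gripper":85,"travel":[0,0,0],"twist":[0,0,0.18]}]';python3 -c "
from h import *
plan(.4571,.2514,.0648,168.7)"
```

```text
time: 20.78
ee_pos: [0.457, 0.2525, 0.2268]
tcp_rot: [-179.9, 0.1, 171.4]
wrist_force: [0.1, 0.2, 0.7]
opening: 0.0854
grasp_force: 0.0
t 20.77 pos [0.457  0.2525 0.2268] rot [-1.7985e+02  6.0000e-02  1.7141e+02] q6 37.6 travel [-1.00e-01 -6.00e-01  1.62e+02] twist [-0.003  0.001  0.047]
```

```bash
python3 -m crank '[{"gripper":85,"travel":[0,-0.4,40],"twist":[0,0,0.05]},{"gripper":85,"travel":[0,0,40],"twist":[0,0,0]},{"gripper":85,"travel":[0,0,40],"twist":[0,0,0]},{"gripper":85,"travel":[0,0,24],"twist":[0,0,0]},{"gripper":85,"travel":[0,0,18],"twist":[0,0,0]},{"gripper":85,"travel":[0,0,0],"twist":[0,0,0]},{"gripper":50,"travel":[0,0,0],"twist":[0,0,0]},{"gripper":50,"travel":[0,0,0],"twist":[0,0,0]},{"gripper":50,"travel":[0,0,0],"twist":[0,0,0]},{"gripper":50,"travel":[0,0,0],"twist":[0,0,0]},{"gripper":50,"travel":[0,0,0],"twist":[0,0,0]},{"gripper":50,"travel":[0,0,0],"twist":[0,0,0]}]' 40
```

```text
time: 22.28
ee_pos: [0.4587, 0.2501, 0.0678]
tcp_rot: [-180.0, 0.3, 168.7]
wrist_force: [-1.2, -1.7, 5.9]
opening: 0.0591
grasp_force: 44.0
```

```bash
python3 -m crank '[{"gripper":50,"travel":[0,0,-10],"twist":[0,0,0]},{"gripper":50,"travel":[0,0,-20],"twist":[0,0,0]},{"gripper":50,"travel":[0,0,-30],"twist":[0,0,0]},{"gripper":50,"travel":[0,0,-30],"twist":[0,0,0]},{"gripper":50,"travel":[0,0,-30],"twist":[0,0,-0.1]},{"gripper":50,"travel":[0,0,-30],"twist":[0,0,-0.15]},{"gripper":50,"travel":[0,0,-10],"twist":[0,0,-0.15]},{"gripper":50,"travel":[0,0,0],"twist":[0,0,0]},{"gripper":50,"travel":[0,0,0],"twist":[0,0,0]}]'; python3 -c "
from h import *
plan(.5385,.0485,.22,191.8)"
```

```text
time: 23.4
ee_pos: [0.4574, 0.2501, 0.2257]
tcp_rot: [-179.9, 0.1, -168.6]
wrist_force: [-0.9, 0.3, -4.1]
opening: 0.0593
grasp_force: 44.5
t 23.4 pos [0.4574 0.2501 0.2257] rot [-1.7985e+02  8.0000e-02 -1.6855e+02] q6 17.3 travel [ -39.5 -213.7    6.3] twist [-0.003  0.001 -0.006]
```

View pics/crop3.png

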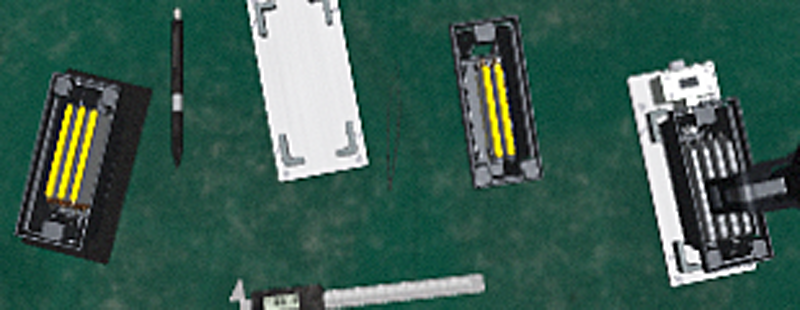

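The tested magazine on the mat was correctly turned (two corner ledges away from the robot). Next I'll measure the empty plain dock.

```bash
python3 - <<'E'
from h import *
a=bot.camera('top')[:,:,::-1];cv2.imwrite('pics/top4.png',a)
cv2.imwrite('pics/crop4.png',cv2.resize(a[185:280,255:325],None,fx=5,fy=5,interpolation=cv2.INTER_CUBIC))
E
```

```text
(no output)
```

View pics/crop4.png

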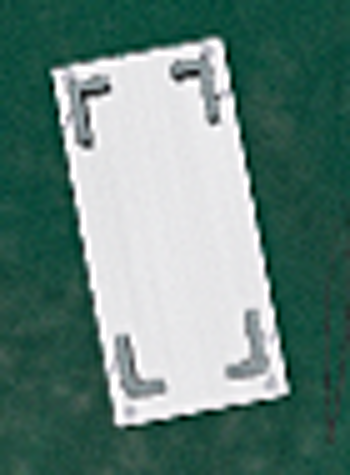

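Plate corners are at (53,70), (220,40), (290,393), (118,425); guide corners at (70,82), (210,58), (264,375), (130,395).

```bash
python3 - <<'E'
from h import *
c=bot.calibration("top")
f=lambda l:[(255+u/5,185+v/5) for u,v in l]
rect(unproj(c,f([(53,70),(220,40),(290,393),(118,425)]),.008))
rect(unproj(c,f([(70,82),(210,58),(264,375),(130,393)]),.028))
plan(.539,.049,.1,191.6)
E
```

```text
ctr [0.5382 0.0477 0.008 ] yaw 11.88 L 0.1736 W 0.0823
ctr [0.5382 0.0475 0.028 ] yaw 11.38 L 0.1509 W 0.065
t 23.45 pos [0.4573 0.2501 0.2255] rot [-1.7985e+02  7.0000e-02 -1.6852e+02] q6 17.3 travel [ -39.9 -213.   126.1] twist [-0.003  0.001 -0.002]
```

```bash
python3 -m crank '[{"gripper":50,"travel":[-3.9,-21.4,0],"twist":[0,0,-0.002]},{"gripper":50,"travel":[-7.8,-42.8,0],"twist":[0,0,0]},{"gripper":50,"travel":[-7.8,-42.8,0],"twist":[0,0,0]},{"gripper":50,"travel":[-7.8,-42.8,0],"twist":[0,0,0]},{"gripper":50,"travel":[-7.8,-42.8,0],"twist":[0,0,0]},{"gripper":50,"travel":[-3.9,-21.4,0],"twist":[0,0,0]},{"gripper":50,"travel":[0,0,30],"twist":[0,0,0]},{"gripper":50,"travel":[0,0,20],"twist":[0,0,0]},{"gripper":50,"travel":[0,0,0],"twist":[0,0,0]},{"gripper":50,"travel":[0,0,0],"twist":[0,0,0]}]'; python3 -c "
from h import *
plan(.5385,.048,.070,191.6)"
```

```text
time: 24.7
ee_pos: [0.5395, 0.0486, 0.1775]
tcp_rot: [-179.9, 0.2, -168.3]
wrist_force: [0.3, 1.1, -2.7]
opening: 0.0591
grasp_force: 44.7
t 24.7 pos [0.5395 0.0486 0.1775] rot [-1.7987e+02  1.6000e-01 -1.6829e+02] q6 -6.5 travel [ 1.400e+00 -1.000e-01  1.075e+02] twist [-0.002  0.003  0.002]
```

```bash
python3 -m crank '[{"gripper":50,"travel":[0.6,0,30],"twist":[0,0,0]},{"gripper":50,"travel":[0,0,30],"twist":[0,0,0]},{"gripper":50,"travel":[0,0,18],"twist":[0,0,0]},{"gripper":50,"travel":[0,0,8],"twist":[0,0,0]},{"gripper":50,"travel":[0,0,6],"twist":[0,0,0]},{"gripper":50,"travel":[0,0,4],"twist":[0,0,0]},{"gripper":50,"travel":[0,0,3],"twist":[0,0,0]},{"gripper":50,"travel":[0,0,2],"twist":[0,0,0]},{"gripper":50,"travel":[0,0,0],"twist":[0,0,0]},{"gripper":50,"travel":[0,0,0],"twist":[0,0,0]}]'
```

```text
time: 25.95
ee_pos: [0.5392, 0.0482, 0.0761]
tcp_rot: [-179.9, 0.2, -168.3]
wrist_force: [-0.4, 0.1, -4.1]
opening: 0.0593
grasp_force: 44.7
```

```bash
python3 -m crank '[{"gripper":50,"travel":[0,0,2],"twist":[0,0,0]},{"gripper":50,"travel":[0,0,2],"twist":[0,0,0]},{"gripper":50,"travel":[0,0,1],"twist":[0,0,0]},{"gripper":50,"travel":[0,0,0],"twist":[0,0,0]},{"gripper":50,"travel":[0,0,0],"twist":[0,0,0]}]'
```

```text
time: 26.58
ee_pos: [0.5392, 0.0482, 0.0719]
tcp_rot: [-179.9, 0.2, -168.3]
wrist_force: [-4.7, -1.4, 6.4]
opening: 0.059
grasp_force: 45.8
```

```bash
python3 -m crank '[{"gripper":85,"travel":[0,0,0],"twist":[0,0,0]},{"gripper":85,"travel":[0,0,0],"twist":[0,0,0]},{"gripper":85,"travel":[0,0,0],"twist":[0,0,0]},{"gripper":85,"travel":[0,0,-10],"twist":[0,0,0]},{"gripper":85,"travel":[0,0,-40],"twist":[0,0,0]},{"gripper":85,"travel":[0,0,-50],"twist":[0,0,0]},{"gripper":85,"travel":[0,0,-50],"twist":[0,0,0]},{"gripper":85,"travel":[0,0,-10],"twist":[0,0,0]},{"gripper":85,"travel":[0,0,0],"twist":[0,0,0]},{"gripper":85,"travel":[0,0,0],"twist":[0,0,0]}]';python3 -c "
from h import *
import pickle
c=bot.calibration('wrist');im=bot.camera('wrist');cv2.imwrite('pics/w5.png',im[:,:,::-1])
pickle.dump(c,open('w5.pkl','wb'))
plan(.5155,-.118,.23,189)"
```

```text
time: 27.82
ee_pos: [0.5383, 0.0485, 0.2294]
tcp_rot: [-179.9, 0.0, -168.3]
wrist_force: [0.6, -0.4, -0.4]
opening: 0.0849
grasp_force: 0.0
t 27.88 pos [0.5382 0.0484 0.2293] rot [-179.88   -0.   -168.26] q6 -6.5 travel [  56.1 -158.3   -0.3] twist [-0.002  0.     0.048]
```

View pics/w5.png

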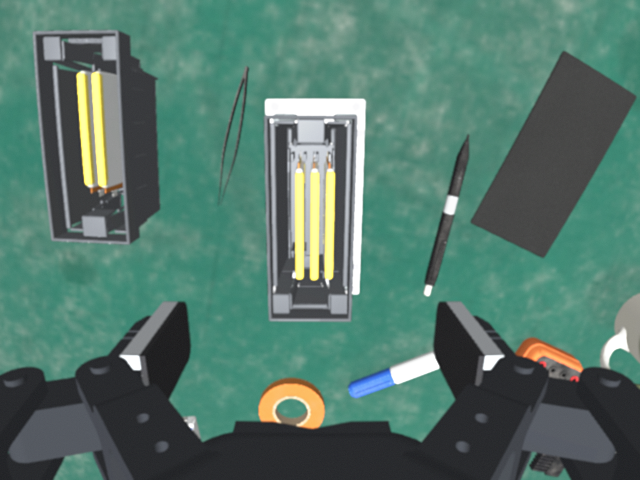

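The tested magazine sits in the plain dock with rim (265,115), (356,116), (352,320), (270,320). Its middle ledge is towards the robot, opposite to the extra's, whose rim is (34,33), (122,31), (132,242), (52,242).

```bash
python3 - <<'E'
from h import *
import pickle
c=pickle.load(open("w5.pkl","rb"))
rect(unproj(c,[(265,115),(356,116),(352,320),(270,320)],.098))
p=rect(unproj(c,[(34,33),(122,31),(132,242),(52,242)],.09))
plan(.5155,-.1185,.23,188.8)
E
python3 -m crank '[{"gripper":85,"travel":[14,-39.6,0],"twist":[0,0,0]},{"gripper":85,"travel":[14,-39.6,0],"twist":[0,0,0]},{"gripper":85,"travel":[14,-39.6,0],"twist":[0,0,0]},{"gripper":85,"travel":[14,-39.6,0],"twist":[0,0,0]},{"gripper":85,"travel":[0,0,0],"twist":[0,0,0.048]},{"gripper":85,"travel":[0,0,0],"twist":[0,0,0]},{"gripper":85,"travel":[0,0,0],"twist":[0,0,0]}]'
python3 - <<'E'
from h import *
import pickle
c=bot.calibration('wrist');im=bot.camera('wrist');cv2.imwrite('pics/w6.png',im[:,:,::-1])
pickle.dump(c,open('w6.pkl','wb'))
E
```

```text
ctr [0.5397 0.0457 0.098 ] yaw -168.14 L 0.1422 W 0.0584
ctr [ 0.5165 -0.1172  0.09  ] yaw -171.14 L 0.1419 W 0.061
t 27.88 pos [0.5382 0.0484 0.2293] rot [-179.88   -0.   -168.26] q6 -6.5 travel [  56.2 -158.8   -0.3] twist [-0.002  0.     0.051]
time: 28.75
ee_pos: [0.516, -0.1176, 0.2305]
tcp_rot: [-179.9, 0.1, -170.9]
wrist_force: [-0.9, 0.6, 0.3]
opening: 0.0845
grasp_force: 0.0
```

View pics/w6.png

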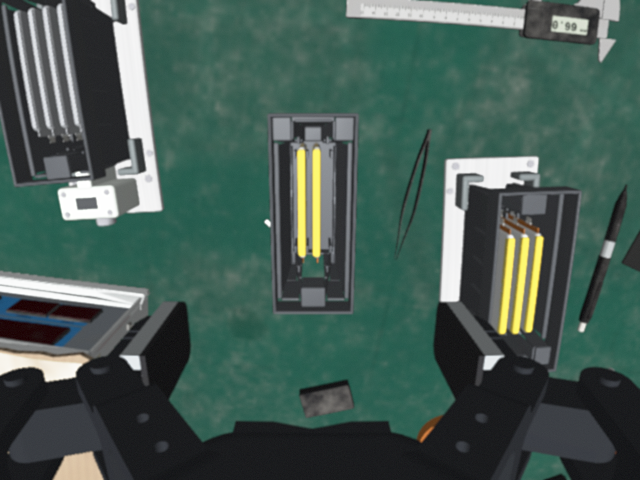

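The extra's rim here is (268,115), (358,115), (353,313), (274,313).

```bash
python3 - <<'E'
from h import *
import pickle
c=pickle.load(open("w6.pkl","rb"))
p=rect(unproj(c,[(268,115),(358,115),(353,313),(274,313)],.09))
plan(.5165,-.1185,.062,188.9)
E
```

```text
ctr [ 0.5166 -0.1187  0.09  ] yaw -170.7 L 0.1416 W 0.0588
t 28.8 pos [ 0.5161 -0.1175  0.2308] rot [-1.7989e+02  1.1000e-01 -1.7091e+02] q6 -21.9 travel [  0.   -0.7 168.8] twist [-0.002  0.002  0.003]
```

```bash
python3 -m crank '[{"gripper":85,"travel":[0,-0.8,40],"twist":[-0.002,0.002,0]},{"gripper":85,"travel":[0,0,40],"twist":[0,0,0]},{"gripper":85,"travel":[0,0,40],"twist":[0,0,0]},{"gripper":85,"travel":[0,0,28],"twist":[0,0,0]},{"gripper":85,"travel":[0,0,21],"twist":[0,0,0]},{"gripper":85,"travel":[0,0,0],"twist":[0,0,0]},{"gripper":50,"travel":[0,0,0],"twist":[0,0,0]},{"gripper":50,"travel":[0,0,0],"twist":[0,0,0]},{"gripper":50,"travel":[0,0,0],"twist":[0,0,0]},{"gripper":50,"travel":[0,0,0],"twist":[0,0,0]},{"gripper":50,"travel":[0,0,0],"twist":[0,0,0]},{"gripper":50,"travel":[0,0,0],"twist":[0,0,0]}]' 40
```

```text
time: 30.3
ee_pos: [0.5171, -0.1187, 0.0637]
tcp_rot: [-180.0, 0.2, -171.0]
wrist_force: [-1.2, 4.2, 5.9]
opening: 0.0591
grasp_force: 43.8
```

```bash
python3 -m crank '[{"gripper":50,"travel":[0,0,-10],"twist":[0,0,0]},{"gripper":50,"travel":[0,0,-20],"twist":[0,0,0]},{"gripper":50,"travel":[0,0,-30],"twist":[0,0,0]},{"gripper":50,"travel":[0,0,-30],"twist":[0,0,0]},{"gripper":50,"travel":[0,0,-30],"twist":[0,0,-0.025]},{"gripper":50,"travel":[0,0,-30],"twist":[0,0,-0.025]},{"gripper":50,"travel":[0,0,-10],"twist":[0,0,0]},{"gripper":50,"travel":[0,0,0],"twist":[0,0,0]},{"gripper":50,"travel":[0,0,0],"twist":[0,0,0]}]'; python3 -c "
from h import *
plan(.539,.0482,.22,191.7)"
```

```text
time: 31.42
ee_pos: [0.5159, -0.1188, 0.2208]
tcp_rot: [180.0, -0.1, -168.2]
wrist_force: [-0.1, -0.5, -3.5]
opening: 0.0593
grasp_force: 44.5
t 31.43 pos [ 0.5159 -0.1188  0.2208] rot [ 1.7997e+02 -7.0000e-02 -1.6816e+02] q6 -24.8 travel [-56.8 158.7   0.8] twist [ 0.001 -0.001  0.002]
```

```bash
python3 -m crank '[{"gripper":50,"travel":[-7,19.6,0],"twist":[0,0,0]},{"gripper":50,"travel":[-14.3,39.3,0],"twist":[0,0,0]},{"gripper":50,"travel":[-14.3,39.3,0],"twist":[0,0,0]},{"gripper":50,"travel":[-14.3,39.3,0],"twist":[0,0,0]},{"gripper":50,"travel":[-7.1,19.7,0],"twist":[0,0,0]},{"gripper":50,"travel":[0,0,20],"twist":[0,0,0]},{"gripper":50,"travel":[0,0,20],"twist":[0,0,0]},{"gripper":50,"travel":[0,0,0],"twist":[0,0,0]},{"gripper":50,"travel":[0,0,0],"twist":[0,0,0]}]'; python3 - <<'E'
from h import *
plan(.5395,.0468,.1537,191.8)
im=bot.camera("side")[:,:,::-1];cv2.imwrite("pics/side7.png",cv2.resize(im[170:310,230:390],None,fx=4,fy=4,interpolation=cv2.INTER_CUBIC))
E
```

```text
time: 32.55
ee_pos: [0.5398, 0.0466, 0.1824]
tcp_rot: [-180.0, 0.0, -168.1]
wrist_force: [-0.5, -0.6, -2.9]
opening: 0.0594
grasp_force: 44.6
t 32.55 pos [0.5398 0.0466 0.1824] rot [-1.7999e+02  2.0000e-02 -1.6815e+02] q6 -6.9 travel [ 0.2  0.2 28.7] twist [-0.     0.     0.001]
```

View pics/side7.png

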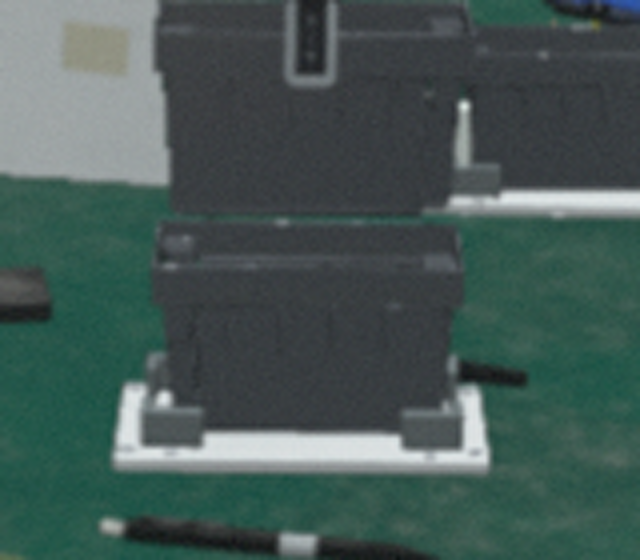

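The side view shows the extra held level above the lower one, with its base (170–455) inside the lower rim (155–462). I'll lower it.

```bash
python3 -m crank '[{"gripper":50,"travel":[0,0,10],"twist":[0,0,0]},{"gripper":50,"travel":[0,0,6],"twist":[0,0,0]},{"gripper":50,"travel":[0,0,4],"twist":[0,0,0]},{"gripper":50,"travel":[0,0,3],"twist":[0,0,0]},{"gripper":50,"travel":[0,0,0],"twist":[0,0,0]},{"gripper":50,"travel":[0,0,0],"twist":[0,0,0]}]'
```

```text
time: 33.35
ee_pos: [0.5399, 0.0467, 0.1594]
tcp_rot: [-180.0, 0.0, -168.1]
wrist_force: [-0.5, -0.1, -2.7]
opening: 0.0592
grasp_force: 44.7
```

```bash
python3 -m crank '[{"gripper":50,"travel":[0,0,2],"twist":[0,0,0]},{"gripper":50,"travel":[0,0,2],"twist":[0,0,0]},{"gripper":50,"travel":[0,0,2],"twist":[0,0,0]},{"gripper":50,"travel":[0,0,0],"twist":[0,0,0]},{"gripper":50,"travel":[0,0,0],"twist":[0,0,0]}]'
```

```text
time: 33.98
ee_pos: [0.5399, 0.0467, 0.1536]
tcp_rot: [-180.0, 0.1, -168.1]
wrist_force: [-1.9, -0.3, 3.0]
opening: 0.059
grasp_force: 45.3
```

It makes contact at the expected 82 mm level. I'll release and retreat.

```bash
python3 -m crank '[{"gripper":65,"travel":[0,0,0],"twist":[0,0,0]},{"gripper":85,"travel":[0,0,0],"twist":[0,0,0]},{"gripper":85,"travel":[0,0,0],"twist":[0,0,0]},{"gripper":85,"travel":[0,0,0],"twist":[0,0,0]},{"gripper":85,"travel":[0,0,-10],"twist":[0,0,0]},{"gripper":85,"travel":[0,0,-40],"twist":[0,0,0]},{"gripper":85,"travel":[0,0,-50],"twist":[0,0,0]},{"gripper":85,"travel":[0,0,-40],"twist":[0,0,0]},{"gripper":85,"travel":[0,0,0],"twist":[0,0,0]},{"gripper":85,"travel":[0,0,0],"twist":[0,0,0]},{"gripper":85,"travel":[0,0,0],"twist":[0,0,0]}]';python3 - <<'E'
from h import *
c=bot.calibration('wrist');w=bot.camera('wrist')[:,:,::-1]; s=bot.camera("side")[:,:,::-1]
import pickle;pickle.dump(c,open('w8.pkl','wb'));cv2.imwrite('pics/w8.png',w)
s=cv2.resize(s[150:310,230:430],(400,320),interpolation=cv2.INTER_CUBIC); w=cv2.resize(w,(400,300))
cv2.imwrite("pics/fin.png",np.hstack([np.vstack([w,np.zeros((20,400,3),np.uint8)]),s]))
E
```

```text
time: 35.35
ee_pos: [0.5394, 0.0467, 0.2921]
tcp_rot: [180.0, -0.1, -168.1]
wrist_force: [-0.0, -0.1, 1.0]
opening: 0.085
grasp_force: 0.0
```

View pics/fin.png

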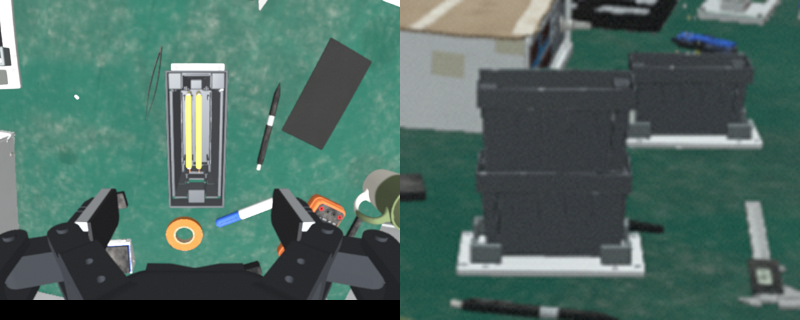

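The extra stands upright and squarely on the tested one (rim about (167,70)–(225,206) in the wrist view), the fresh one is seated in the contact dock, and the gripper is clear.

```bash
python3 -c "
from workcell import bot
print(bot.job_done())"
```

```text
the job is handed in; nothing more can be done
None
```

The job is handed in at about 35 s: the fresh magazine is seated in the contact dock, the tested one in the plain dock, and the third stands turned end for end on its ledges; everything is released and nothing tipped, though no verdict came back.

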